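Fish the setting bar out of the covered tray

ROBOT

A 6-joint arm with a two-finger parallel gripper is mounted at the origin on a cart in front of the work surface, level with it; the furniture and walls round the work are solid. World frame = base frame: x ahead of the robot, y to its left, z up, the work surface at z = 0. Lengths are in m, angles in degrees, forces in N, time in s.
With the tool pointing down it reaches from about 0.4 to 0.825 m from the base axis. Payload 7 kg.
Tool frame: the origin (TCP) lies midway between the tips of the shut fingers; the grasp point (between the pads) lies 19 mm behind it; z points along the fingers, y is the direction in which the jaws open and shut (so a half turn about z gives the same grasp; the last joint's range is limited). The gripper opens to 88 mm and grips with 3 to 60 N. Pads are 19 mm wide; open, the fingers measure 130 mm over their backs; the gripper's body (78 mm by 193 mm) begins 47 mm behind the grasp point.
Start: joints at [89.444, 20.546, 0.682, 0, -70.136, -16.507], TCP at [0.198, 0.645, 0.227] pointing down, gripper open.
Joint ranges: [-176.03, 176.03], [-82.01, 121.73], [-58.28, 71.71], [-173.87, 95.51], [-174.79, -0.11], [-173.66, 173.66]. Speed limits (degrees/s): [136.94, 136.94, 172.46, 180, 180, 180].

INTERFACE

Orientations are given as a 3x3 rotation matrix whose columns are the frame's x, y, z axes.
In Python, from rig import robot gives the robot as it stands. Calls block until the motion is done:
- robot.goto(position, orientation): joint-space move of the TCP to a pose.
- robot.servo_line(position, ori=None, speed=0.15): straight line of the TCP; ori=None keeps the orientation; speed is the mean speed in m/s.
- robot.movej(angles): joint-space move.
- robot.move_gripper(opening): opening from 0.0 (shut) to 1.0 (fully open); the grip force is fixed at half the most; returns when the fingers have stopped.
- robot.dwell(seconds).
- robot.ik(position, orientation): joint angles nearest the present ones, or None.
- robot.grab_frame(name): name is "scene" or "top"; returns (picture, depth): 480x640x3 uint8, red, green, blue; 480x640 float32, m along the optical axis (not along the pixel's ray), 0 where there is no reading.
- robot.camera_info(name): a dict with "vfov" (degrees; the focal length in pixels is half the picture's height over the tangent of half this angle, whatever the lens; pixels are square), "cx", "cy" (the principal point, pixels), "view" (4x4, takes a point from world to camera coordinates). Camera axes: x right, y down, z forward; pixel columns grow to the right and rows downward; lengths in m; the calibration is good to about 2 mm. A picture is of the moment at which its call begins. camera_info takes no time and is no camera call.
A pose or a line that the arm cannot do raises robot.Unreachable and nothing moves.
- robot.job_done(): hands the job in, once; it reports no verdict.
Readings, each from a call of its own:
- robot.read_t(): time.
- robot.read_qpos(): joint angles.
- robot.read_qvel(): joint speeds.
- robot.read_effort(): joint torques, N m.
- robot.read_position(): TCP position.
- robot.read_tcp_rot(): TCP orientation.
- robot.read_force(): force on the tool from outside, world axes, zero at the start.
- robot.read_ft_torque(): the same for the moment, N m.
- robot.read_grip_width(): opening from 0.0 (shut) to 1.0 (fully open).
Only numpy, scipy, OpenCV 4.12 (cv2) and the standard library are available. Lean on these libraries where they do the work, as an engineer would, in place of code of your own. Each camera call takes 0.05 s, during which the arm holds its last target.

TASK

The long setting bar has dropped into the low tray and lies trapped under the fixed cover, whose window is shorter than the bar. See which end of the tray leaves it more room under the cover to back into, tilt its other end up through the window and draw it out slantwise, leaving the pencil, tape measure and chalk beside the tray where they lie. Finish while still holding the bar at rest and level in the gripper, a good hand's breadth (about 100 mm or more) above the cover; do not put it down or let go.

Things in the scene. Friction and masses are not known exactly. Their poses are not given: they have to be found in the camera images.
- bar: Plain aluminium bar, 22 wide (its x) x 220 long (its y) x 16 high (z) mm, 0.14 to 0.28 kg, with a small dark spot (hole) near each end of its top. Loose; starts lying flat on the tray's inner floor, both ends under the cover. Origin: centre of its underside.
- bar_end_pos (a point): Centre of the bar's end face at its own +y end (110 mm from the middle, 8 mm above the underside).
- bar_end_neg (a point): Centre of the bar's end face at its own -y end.
- tray: Low dark steel tray bolted to the table, fixed. Outside 150 (x) x 332 (y) x 46 (z) mm, walls and floor 6 mm thick: the cavity is 138 x 320 mm and 40 mm high under the cover, its floor 6 mm above the table. Four lugs on the long sides reach 96 mm from the middle, 8 mm high. Origin: centre of its underside, on the table.
- cover: Dark steel sheet screwed on the tray's rim, fixed: 150 (x) x 380 (y) x 3 mm, window 115 (x) x 150 (y) mm through its middle, four 3 mm screw heads on the side strips. Origin: window's middle at the sheet's underside, 46 mm above the table; axes parallel to the tray's. It sits up to 30 mm off the tray's middle along y: pockets under it are 85 mm deep, less that offset at the end it is shifted to, plus it at the other.
- pencil: Bystander: carpenter pencil, about 166 mm long, lying beside the tray on its -x side. Origin: centre of its underside.
- tape_measure: Bystander: pocket tape measure, 54 x 80 x 68 mm high, on the table beside the tray's +x side. Origin: centre of its underside.
- chalk: Bystander: stick of chalk, about 75 mm long, on the table beside the tray's +x side. Origin: centre of its underside.

How it is judged:
By the outcome, as a careful person would: the job done as asked, in the order asked, and still so for the second after the job is handed in, while the arm keeps its last pose, push and grip.
It also fails if it takes over 38 s, if anything falls off the work surface, if the arm or the gripper's body presses on something with over 40 N, if the wrist force passes 120 N, or if a joint passes its speed limit or range.

## Working session

There is one attempt and no reset: what is moved stays moved. The work goes in short steps, each a Python script; the robot and the scene stay as the last script left them, time stands still between calls to the robot, and variables do not carry over. Pictures are saved under pics/ and viewed, and the job is handed in when it is done.

```bash
ls; mkdir -p pics; python3 - <<'E'
from rig import robot
import cv2,numpy as np
for n in ("scene","top"):
    p,d=robot.grab_frame(n); cv2.imwrite(f"pics/{n}0.png",p[:,:,::-1]); np.save(f"{n}0.npy",d); 
    c=robot.camera_info(n); print(n,c, (d>0).mean())
print(robot.read_t(),robot.read_position())
E
```

```text
pics
scene {'vfov': 43.021763231446016, 'cx': 319.69372500667134, 'cy': 233.62255034310195, 'view': array([[ 0.43062202, -0.90252547, -0.00352782, -0.22613755],
       [-0.61588105, -0.29099359, -0.73212927,  0.4173937 ],
       [ 0.65973874,  0.3174437 , -0.68115658,  0.93560555],
       [ 0.        ,  0.        ,  0.        ,  1.        ]])} 0.9757259114583333
top {'vfov': 48.55112565714916, 'cx': 313.8481463365024, 'cy': 233.39694984168614, 'view': array([[ 0.0061422 , -0.9998981 , -0.01288689,  0.04375625],
       [-0.996064  , -0.00497808, -0.08849699,  0.60404565],
       [ 0.08842382,  0.01337974, -0.99599308,  0.85960025],
       [ 0.        ,  0.        ,  0.        ,  1.        ]])} 0.996103515625
0.1 [0.19794798 0.64488602 0.22575384]
```

View pics/scene0.png

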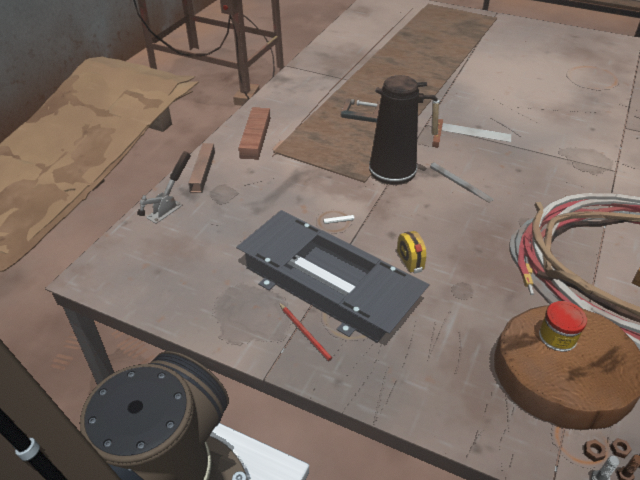

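View pics/top0.png

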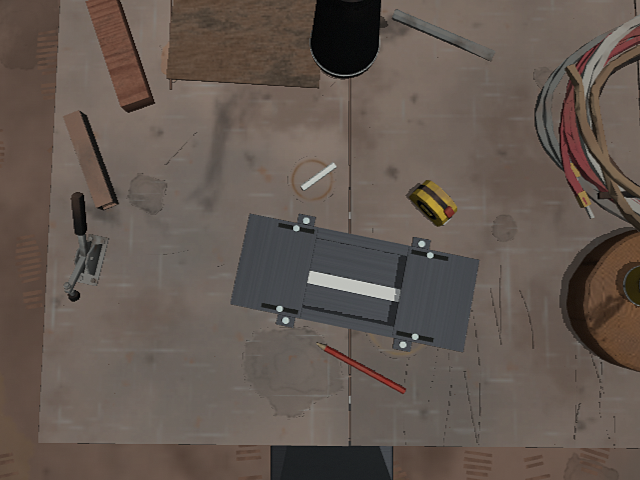

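The top view shows the cover at about columns 232–478 and rows 213–352. The bar is seen through the window from (308,278) to (398,293), with its +y end and probably its -y end hidden. The pencil is on the near side, the tape at (435,203) and the chalk at (319,177). Next I measure these from the calibration and depth.

```bash
cat > h.py <<'E'
import numpy as np,cv2
from rig import robot
def K(n):
    c=robot.camera_info(n); f=240/np.tan(np.radians(c['vfov']/2)); return f,c['cx'],c['cy'],np.array(c['view'])
def cloud(n,d):
    f,cx,cy,V=K(n); v,u=np.mgrid[:480,:640]
    P=np.stack([(u-cx)/f*d,(v-cy)/f*d,d],-1)
    return (P-V[:3,3])@V[:3,:3]
def ray(n,u,v,z):
    f,cx,cy,V=K(n); R=V[:3,:3]; o=-R.T@V[:3,3]; r=R.T@np.array([(u-cx)/f,(v-cy)/f,1]); return o+r*(z-o[2])/r[2]
def proj(n,p):
    f,cx,cy,V=K(n); q=V[:3,:3]@np.asarray(p)+V[:3,3]; return np.array([cx+f*q[0]/q[2],cy+f*q[1]/q[2]])
E
python3 - <<'E'
from h import *
for n in("scene","top"):
    W=cloud(n,np.load(n+"0.npy")); im=cv2.imread(f"pics/{n}0.png")
    z=W[...,2]; roi=(W[...,0]>.3)&(W[...,0]<.75)&(abs(W[...,1])<.35)
    print(n,"table z",np.median(z[roi&(z<.01)]))
    m=(roi&(z>.040)&(z<.056)&(im.max(2)<120)).astype(np.uint8)
    k,l,s,c=cv2.connectedComponentsWithStats(m); i=1+s[1:,4].argmax(); m=(l==i)
    print("cover z",np.median(z[m]),s[i])
    xy=W[m][:,:2].astype(np.float32)*1000
    print("rect mm",cv2.minAreaRect(xy))
    h,hi=cv2.findContours(m.astype(np.uint8),cv2.RETR_CCOMP,cv2.CHAIN_APPROX_NONE)
    for a,b in zip(h,hi[0]):
        if b[3]>=0 and len(a)>60:
            q=W[a[:,0,1],a[:,0,0]]
            r=cv2.minAreaRect(a); print("hole px",r, [ray(n,*p,.049)[:2].round(4).tolist() for p in cv2.boxPoints(r)])
    b=(roi&(z>.012)&(z<.034)&(im.min(2)>150)).astype(np.uint8)
    k,l,s,c=cv2.connectedComponentsWithStats(b); i=1+s[1:,4].argmax(); b=l==i
    print("bar z",np.median(z[b]),s[i],"rect",cv2.minAreaRect(W[b][:,:2].astype(np.float32)*1000))
    t=im[180:380,200:500] if n=="top" else im[200:350,220:440]
    cv2.imwrite(f"pics/{n}0z.png",cv2.resize(t,None,fx=2.6,fy=2.6,interpolation=cv2.INTER_CUBIC))
E
```

```text
scene table z 0.00038254041044676713
cover z 0.04991035380041456 [ 236  210  193  123 7348]
rect mm ((526.5467529296875, -20.51678466796875), (382.52923583984375, 157.01951599121094), 78.92060089111328)
hole px ((329.0000305175781, 265.0), (79.65959930419922, 47.48789596557617), 30.018367767333984) [[0.4835, 0.0636], [0.6162, 0.0755], [0.5676, -0.1059], [0.4463, -0.1053]]
bar z 0.02304015977408056 [295 257  60  36 533] rect ((520.3782348632812, -11.523483276367188), (143.96897888183594, 25.495729446411133), 78.56087493896484)
top table z 0.0002647956664898296
cover z 0.04939969271052887 [  230   214   249   138 15221]
rect mm ((524.3225708007812, -18.753799438476562), (381.0065002441406, 150.3801727294922), 78.84010314941406)
hole px ((354.326904296875, 281.3653869628906), (95.31243896484375, 74.3280029296875), 11.309932708740234) [[0.4808, 0.0678], [0.5983, 0.0451], [0.5688, -0.1061], [0.4522, -0.0817]]
bar z 0.022328849322805957 [ 307  271   90   30 1105] rect ((517.7069702148438, -16.42572021484375), (148.236572265625, 20.86356544494629), 78.52139282226562)
```

View pics/top0z.png

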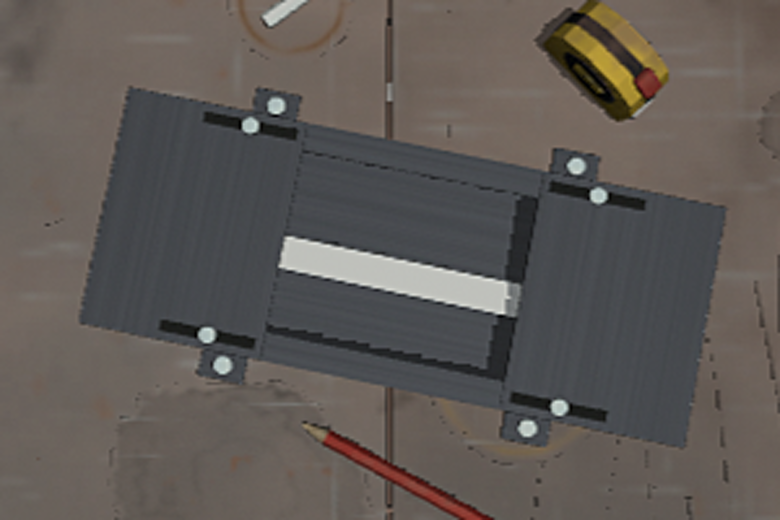

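View pics/scene0z.png

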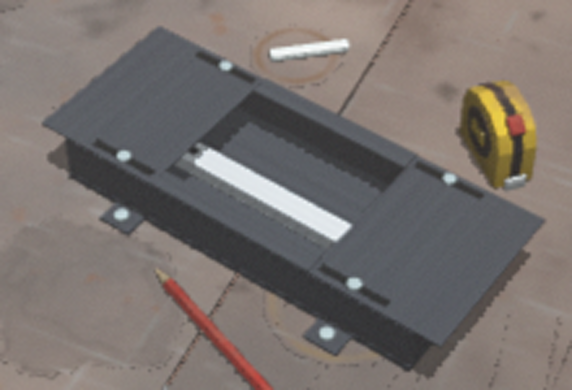

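The zooms show four light screw heads on the cover, four lug bolts, and the bar's +y hole at zoom (195,150) in the scene view. The lugs give the tray's middle and the cover outline gives the window's middle. I'll also look for the ends of the bar.

```bash
python3 - <<'E'
from h import *
n="top"; im=cv2.imread("pics/top0.png"); W=cloud(n,np.load("top0.npy"))
a=np.radians(78.84); yd=np.array([np.cos(a),np.sin(a)]); xd=np.array([yd[1],-yd[0]])  # tray axes
C=np.array([.5243,-.0188])
loc=lambda p:(round(float((p[:2]-C)@xd)*1000,1),round(float((p[:2]-C)@yd)*1000,1))
for n in("top","scene"):
    im=cv2.imread(f"pics/{n}0.png"); W=cloud(n,np.load(n+"0.npy"))
    m=(im.min(2)>120).astype(np.uint8); k,l,s,c=cv2.connectedComponentsWithStats(m)
    for i in range(1,k):
        if 4<=s[i,4]<90:
            u,v=c[i]; z=W[int(round(v)),int(round(u)),2]
            p=ray(n,u,v,z); q=loc(p)
            if abs(q[0])<110 and abs(q[1])<200: print(n,c[i].round(1),s[i,4],"z",round(float(z),4),"local",q)
# profiles: depth/brightness along the bar axis in local coords
    L=np.stack([(W[...,:2]-C)@xd,(W[...,:2]-C)@yd],-1)*1000
    b=(abs(L[...,0])<75)&(abs(L[...,1])<90)&(W[...,2]>.018)&(W[...,2]<.028)
    # bar-top points (z~22)
    print(n,"bar top pts: x",np.percentile(L[b][:,0],[1,50,99]).round(1),"y",np.percentile(L[b][:,1],[0,1,50,99,100]).round(1),b.sum())
    for lo in range(-90,90,10):
        s_=b&(L[...,1]>=lo)&(L[...,1]<lo+10)
        if s_.sum()>5: print(lo, s_.sum(), np.percentile(L[s_][:,0],[5,95]).round(1), W[s_][:,2].mean().round(4), im[s_].mean().round(0))
E
```

```text
top [305.9 220.4] 36 z 0.0095 local (85.8, 98.4)
top [295.7 227.7] 31 z 0.0535 local (66.2, 109.9)
top [421.3 243.5] 34 z 0.0098 local (86.0, -101.0)
top [429.6 254.7] 31 z 0.0524 local (66.3, -110.0)
top [279.2 308.4] 32 z 0.0518 local (-66.0, 109.7)
top [285.2 320. ] 39 z 0.0087 local (-85.7, 98.7)
top [414.5 336.5] 32 z 0.0573 local (-65.9, -109.1)
top [402.5 344.4] 38 z 0.0092 local (-85.8, -101.1)
top bar top pts: x [-17.8  -7.1   3.7] y [-78.4 -77.   -1.9  74.2  75.9] 1226
-80 70 [-17.2   2.6] 0.0222 123.0
-70 79 [-17.1   2. ] 0.0222 191.0
-60 81 [-17.1   2.6] 0.0225 188.0
-50 80 [-16.9   2.6] 0.0226 188.0
-40 79 [-17.2   2.3] 0.0223 187.0
-30 78 [-16.7   2.9] 0.022 187.0
-20 81 [-17.    2.8] 0.0222 188.0
-10 79 [-17.1   2.7] 0.022 188.0
0 80 [-17.1   2.4] 0.0223 186.0
10 80 [-16.5   3. ] 0.0223 188.0
20 79 [-16.8   2.7] 0.0226 189.0
30 79 [-16.9   2.9] 0.0223 187.0
40 77 [-16.7   2.6] 0.0225 187.0
50 78 [-16.4   3.2] 0.0224 187.0
60 80 [-16.7   3.2] 0.0224 187.0
70 46 [-16.    2.7] 0.0223 179.0
scene [267.3 259.4] 18 z 0.0515 local (-62.8, 108.0)
scene [266.3 281.9] 24 z 0.012
[... 372 characters left out ...]
04 local (-104.9, -199.5)
scene bar top pts: x [-74.4  -7.6  74. ] y [-89.8 -80.    7.6  86.5  89.8] 1060
-90 11 [-73.9 -70.6] 0.0225 56.0
-80 13 [-74.3 -70.9] 0.0225 56.0
-70 35 [-72.9  70.5] 0.0227 142.0
-60 75 [-73.5  72.1] 0.0229 145.0
-50 75 [-73.3  72.6] 0.023 156.0
-40 73 [-73.5  72.3] 0.0227 148.0
-30 66 [-73.4  72.4] 0.023 159.0
-20 68 [-73.2  72.4] 0.0228 159.0
-10 62 [-74.   72.7] 0.0232 157.0
0 68 [-73.   72.1] 0.0228 154.0
10 66 [-73.1  72. ] 0.0224 156.0
20 71 [-73.9  71.5] 0.0228 148.0
30 64 [-73.8  71.4] 0.023 154.0
40 64 [-73.1  71.3] 0.023 158.0
50 63 [-72.6  72. ] 0.0232 159.0
60 59 [-73.3  72.3] 0.0227 154.0
70 70 [-73.9  72.7] 0.0226 138.0
80 57 [-73.1  71.4] 0.0225 90.0
```

```bash
python3 - <<'E'
from h import *
im=cv2.imread("pics/scene0.png")
t=im[225:365,230:440]; g=np.clip((t.astype(float)/255)**.5*255,0,255).astype(np.uint8)
cv2.imwrite("pics/s_a.png",cv2.resize(g,(798,532),interpolation=cv2.INTER_CUBIC))
t=im[235:305,270:365]; g=np.clip((t.astype(float)/255)**.5*255,0,255).astype(np.uint8)
cv2.imwrite("pics/s_b.png",cv2.resize(g,(798,588),interpolation=cv2.INTER_NEAREST))
for n in("top","scene"):
    V=K(n)[3]; print(n,(-V[:3,:3].T@V[:3,3]).round(3))
E
```

```text
top [0.525 0.035 0.91 ]
scene [-0.263 -0.38   0.942]
```

View pics/s_a.png

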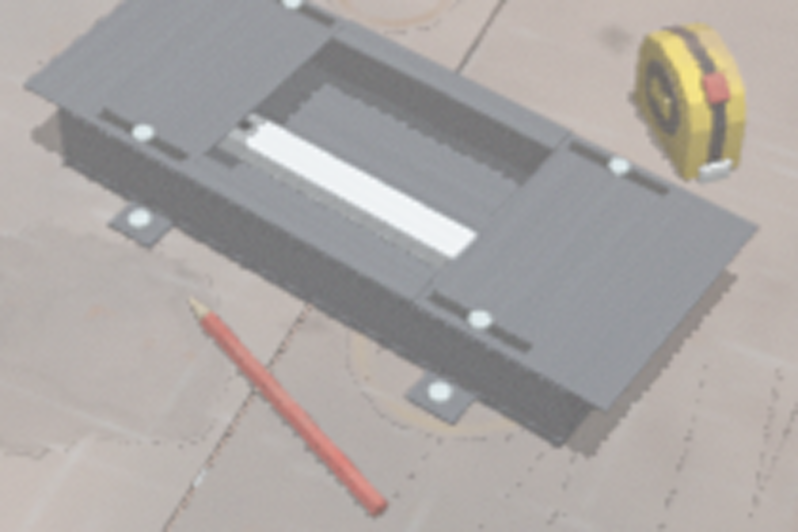

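View pics/s_b.png

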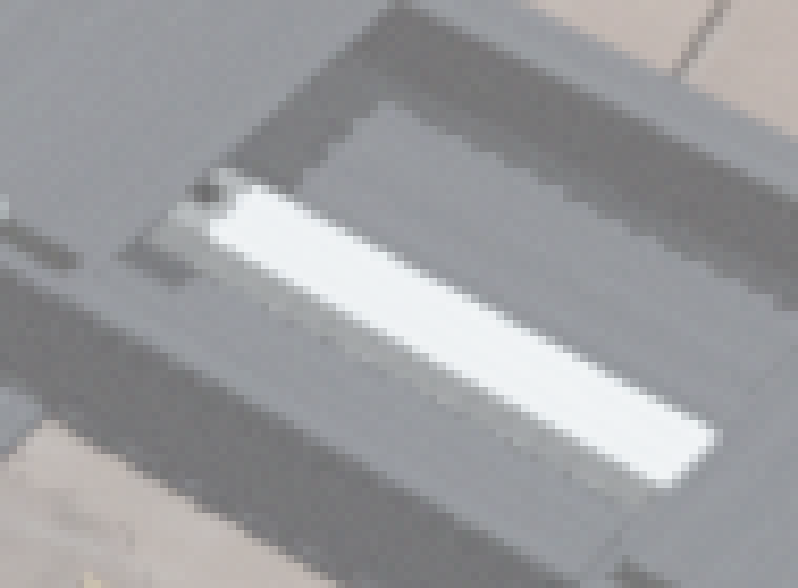

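```bash
python3 - <<'E'
from h import *
a=np.radians(78.84); yd=np.array([np.cos(a),np.sin(a)]); xd=np.array([yd[1],-yd[0]])
C=np.array([.5243,-.0188])
loc=lambda p:(round(float((p[:2]-C)@xd)*1000,1),round(float((p[:2]-C)@yd)*1000,1))
r=lambda u,v,z,n="scene":loc(ray(n,u,v,z))
print("tray bottom L,R",r(247.1,267.9,0),r(377.4,342.1,0))
A=lambda x,y:(230+x/3.8,225+y/3.8)
print("cover corners scene", [r(*A(x,y),.049) for x,y in((25,88),(603,410),(757,230))])
print("window corners scene",[r(*A(x,y),.049) for x,y in((336,30),(570,135),(415,298),(203,153))])
print("hole",r(294.5,257.6,.022))
T=lambda x,y:(200+x/2.6,180+y/2.6)
print("window corners top",[r(*T(x,y),.049,"top") for x,y in((302,124),(543,172),(502,407),(262,357))])
print("cover corners top",[r(*T(x,y),.049,"top") for x,y in((128,87),(727,207),(685,447),(80,323))])
E
```

```text
tray bottom L,R (-71.1, 161.7) (-70.2, -168.7)
cover corners scene [(-74.0, 183.1), (-73.3, -191.6), (73.5, -193.9)]
window corners scene [(65.9, 73.0), (74.2, -78.7), (-69.6, -78.0), (-54.3, 72.3)]
hole (-3.0, 85.2)
window corners top [(73.2, 77.6), (73.6, -75.4), (-73.3, -77.4), (-73.1, 73.0)]
cover corners top [(74.5, 189.3), (74.8, -190.9), (-74.6, -191.1), (-75.3, 187.6)]
```

```bash
python3 - <<'E'
from h import *
a=np.radians(78.84); yd=np.array([np.cos(a),np.sin(a)]); xd=np.array([yd[1],-yd[0]])
C=np.array([.5243,-.0188])
loc=lambda p:np.array([(p[:2]-C)@xd,(p[:2]-C)@yd])*1000
# subpixel bolt centroids
pts={"top":dict(L=[(306,220.4),(421.3,243.5),(285.2,320),(402.5,344.4)],S=[(295.7,227.7),(429.6,254.7),(279.2,308.4),(414.5,336.5)]),
"scene":dict(L=[(266.3,281.9),(345.3,327.6)],S=[(267.3,259.4),(355.9,308.5)])}
for n in pts:
    g=cv2.imread(f"pics/{n}0.png").astype(float).min(2)
    for k,z in(("L",.0105),("S",.0515)):
        R=[]
        for u,v in pts[n][k]:
            u0,v0=int(round(u)),int(round(v)); h=5
            w=np.clip(g[v0-h:v0+h+1,u0-h:u0+h+1]-125,0,None); yy,xx=np.mgrid[v0-h:v0+h+1,u0-h:u0+h+1]
            R.append(loc(ray(n,(w*xx).sum()/w.sum(),(w*yy).sum()/w.sum(),z)))
        print(n,k,np.round(R,1).tolist(),"mean",np.mean(R,0).round(2))
# edge profiles in top along local y : sample brightness at z=.049 plane
g=cv2.imread("pics/top0.png").astype(np.float32).mean(2)
def prof(xs,ys,z):
    out=[]
    for y in ys:
        q=[]
        for x in xs:
            p=C+(xd*x+yd*y)/1000; u,v=proj("top",[*p,z]); q.append(cv2.getRectSubPix(g,(1,1),(float(u),float(v)))[0,0])
        out.append(np.mean(q))
    return np.array(out)
xs=np.arange(-40,41,4)
for lo,hi in((180,198),(-198,-180)):
    ys=np.arange(lo,hi,.5); f=prof(xs,ys,.049); d=abs(np.gradient(cv2.GaussianBlur(f.reshape(-1,1),(1,5),0).ravel())); print("cover edge",ys[d.argmax()], (d*ys)[d>d.max()*.3].sum()/d[d>d.max()*.3].sum())
for nm,xs,lo,hi in (("win+",np.arange(10,50,3),66,84),("win-",np.arange(10,50,3),-84,-66)):
    ys=np.arange(lo,hi,1.); print(nm,list(zip(ys,prof(xs,ys,.049).round(0))))
# slots at local x +-66 (avoid the screw)
for x in(-66,66):
  for s in(1,-1):
    ys=np.arange(70,150,.5)*s; f=prof([x-1,x,x+1],ys,.049); dk=ys[f<55]; print("slot",x,s,dk.min(),dk.max(),(dk.min()+dk.max())/2)
# lugs outline
for x in(-90,90):
  for s in(1,-1):
    ys=np.arange(75,125,.5)*s; f=prof([x-2,x,x+2],ys,.008); dk=ys[f<82]; print("lug",x,s,dk.min() if len(dk) else 0,dk.max() if len(dk) else 0)
E
```

```text
top L [[85.7, 98.3], [85.8, -100.8], [-85.7, 98.5], [-85.7, -100.9]] mean [ 0.01 -1.21]
top S [[66.1, 109.7], [66.1, -110.3], [-65.9, 109.6], [-65.8, -110.3]] mean [ 0.12 -0.33]
scene L [[-84.9, 95.8], [-85.0, -104.0]] mean [-84.98  -4.08]
scene S [[-62.8, 108.4], [-62.8, -111.8]] mean [-62.79  -1.71]
cover edge 190.5 190.1572232047579
cover edge -190.0 -190.42108700013674
win+ [(np.float64(66.0), np.float32(74.0)), (np.float64(67.0), np.float32(74.0)), (np.float64(68.0), np.float32(74.0)), (np.float64(69.0), np.float32(74.0)), (np.float64(70.0), np.float32(74.0)), (np.float64(71.0), np.float32(74.0)), (np.float64(72.0), np.float32(74.0)), (np.float64(73.0), np.float32(71.0)), (np.float64(74.0), np.float32(68.0)), (np.float64(75.0), np.float32(65.0)), (np.float64(76.0), np.float32(69.0)), (np.float64(77.0), np.float32(74.0)), (np.float64(78.0), np.float32(74.0)), (np.float64(79.0), np.float32(74.0)), (np.float64(80.0), np.float32(74.0)), (np.float64(81.0), np.float32(74.0)), (np.float64(82.0), np.float32(73.0)), (np.float64(83.0), np.float32(72.0))]
win- [(np.float64(-84.0), np.float
[... 458 characters left out ...]
, np.float32(41.0)), (np.float64(-71.0), np.float32(41.0)), (np.float64(-70.0), np.float32(41.0)), (np.float64(-69.0), np.float32(41.0)), (np.float64(-68.0), np.float32(41.0)), (np.float64(-67.0), np.float32(41.0))]
slot -66 1 80.0 140.0 110.0Traceback (most recent call last):
  File "<stdin>", line 35, in <module>
  File "<stdin>", line 24, in prof
  File "h.py", line 12, in proj
    f,cx,cy,V=K(n); q=V[:3,:3]@np.asarray(p)+V[:3,3]; return np.array([cx+f*q[0]/q[2],cy+f*q[1]/q[2]])
              ~^^^
  File "h.py", line 4, in K
    c=robot.camera_info(n); f=240/np.tan(np.radians(c['vfov']/2)); return f,c['cx'],c['cy'],np.array(c['view'])
ValueError: time passes only in moves, steps and waits
```

```bash
python3 - <<'E'
from h import *
a=np.radians(78.84); yd=np.array([np.cos(a),np.sin(a)]); xd=np.array([yd[1],-yd[0]])
C=np.array([.5243,-.0188])
g=cv2.imread("pics/scene0.png").astype(np.float32).mean(2)
f,cx,cy,V=K("scene")
def pr(p): q=V[:3,:3]@np.asarray(p)+V[:3,3]; return cx+f*q[0]/q[2],cy+f*q[1]/q[2]
def prof(x,ys,z):
    o=[]
    for y in ys:
        u,v=pr([*(C+(xd*x+yd*y)/1000),z]); o.append(cv2.getRectSubPix(g,(1,1),(float(u),float(v)))[0,0])
    return np.array(o)
for nm,x,z,(lo,hi) in [("wall",-72.5,z,r) for z in(.008,.014,.02) for r in((150,180),(-185,-155))]+[("cover",x,.049,r) for x in(-60,-40,0,40) for r in((178,200),(-202,-180))]:
    ys=np.arange(lo,hi,2.); print(nm,x,z,lo,prof(x,ys,z).round(0).astype(int).tolist())
E
```

```text
wall -72.5 0.008 150 [65, 63, 59, 58, 61, 70, 81, 91, 102, 105, 91, 89, 90, 95, 98]
wall -72.5 0.008 -185 [88, 84, 89, 81, 81, 80, 80, 61, 64, 67, 60, 57, 56, 57, 57]
wall -72.5 0.014 150 [58, 57, 58, 55, 57, 63, 73, 81, 85, 85, 85, 86, 85, 84, 84]
wall -72.5 0.014 -185 [77, 77, 80, 79, 77, 74, 58, 55, 56, 55, 54, 54, 53, 54, 55]
wall -72.5 0.02 150 [58, 58, 58, 57, 59, 64, 72, 84, 86, 86, 86, 85, 85, 86, 92]
wall -72.5 0.02 -185 [79, 79, 77, 81, 72, 57, 52, 53, 55, 54, 55, 55, 55, 52, 54]
cover -60 0.049 178 [97, 99, 96, 96, 102, 118, 132, 136, 135, 135, 135]
cover -60 0.049 -202 [127, 102, 83, 82, 81, 83, 95, 94, 94, 95, 95]
cover -40 0.049 178 [97, 96, 95, 95, 103, 116, 129, 130, 130, 131, 133]
cover -40 0.049 -202 [113, 83, 81, 80, 79, 84, 94, 94, 94, 93, 94]
cover 0 0.049 178 [97, 96, 95, 95, 104, 120, 132, 136, 137, 136, 136]
cover 0 0.049 -202 [114, 82, 80, 79, 78, 83, 93, 95, 95, 94, 93]
cover 40 0.049 178 [97, 96, 95, 96, 103, 117, 133, 136, 136, 136, 135]
cover 40 0.049 -202 [127, 108, 100, 106, 95, 89, 94, 95, 95, 94, 95]
```

The measurements agree on these points:
- Cover middle is about (0.524, -0.019), with its long axis at 78.8°.
- The tray's lugs and end walls sit about 1 mm toward -y of the cover in both views. The -y pocket is therefore the slightly deeper one, at about 86 mm against 84.
- The bar's mid-line is at local x ≈ -7, and its top at z = 0.022 matches the expected height.
- The bar's +y hole is at local y ≈ 88.

I'll back the bar into the -y pocket and lift its +y end. First I grip near its middle with the jaws half open, because fully open they're wider than the window.

```bash
cat >> h.py <<'E'
A=np.radians(78.7); yd=np.array([np.cos(A),np.sin(A),0]); xd=np.array([np.sin(A),-np.cos(A),0]); zd=np.array([0,0,1.])
C0=np.array([.5243,-.0188,0])
def W(x,y,z): return C0+xd*x/1000+yd*y/1000+zd*z   # local mm,mm,m
def ori(th=0,s=1):
    # tilt th deg raising the bar's +y end
    t=np.radians(th); b=yd*np.cos(t)+zd*np.sin(t); n=-yd*np.sin(t)+zd*np.cos(t)
    Y=s*xd; Z=-n; return np.column_stack([np.cross(Y,Z),Y,Z])
E
python3 - <<'E'
from h import *
for s in(1,-1):
    for (p,o) in((W(-7,8,.2),ori(0,s)),(W(-7,8,.0095),ori(0,s)),(W(-7,-35,.04),ori(15,s)),(W(-7,60,.08),ori(15,s)),(W(-7,60,.2),ori(0,s))):
        q=robot.ik(p,o); print(s,None if q is None else np.round(q,1))
E
```

```text
1 [ 20.6   7.  -21.1   0.  -62.  148.1]
1 [ 20.6  20.4 -33.6   0.  -36.  148.1]
1 None
1 [ 14.6  14.8 -23.5 -18.7 -46.6 166.3]
1 [ 25.7   8.1 -19.7   0.  -62.2 143. ]
-1 [ 20.6   7.  -21.1   0.  -62.  -31.9]
-1 [ 20.6  20.4 -33.6   0.  -36.  -31.9]
-1 [  3.7  18.1 -24.8 -20.7 -45.   -0.6]
-1 [ 14.6  14.8 -23.5 -18.7 -46.6 -13.7]
-1 [ 25.7   8.1 -19.7   0.  -62.2 -37. ]
```

```bash
python3 - <<'E'
from h import *
robot.move_gripper(.5); print(robot.read_grip_width())
robot.goto(W(-7,8,.16),ori(0,-1)); print(robot.read_t(),robot.read_force().round(1))
p,d=robot.grab_frame("scene"); cv2.imwrite("pics/a1.png",cv2.resize(p[180:380,220:460,::-1],(720,600)))
robot.servo_line(W(-7,8,.05),speed=.12); print(robot.read_force().round(1))
p,d=robot.grab_frame("scene"); cv2.imwrite("pics/a2.png",cv2.resize(p[180:380,220:460,::-1],(720,600)))
print(robot.read_t(),robot.read_position())
E
```

```text
0.500197766456945
3.5917 [ 0.3  0.3 -0.2]
[-0.7  0.1  0.2]
4.7583 [ 0.51959943 -0.00940702  0.05075087]
```

View pics/a2.png

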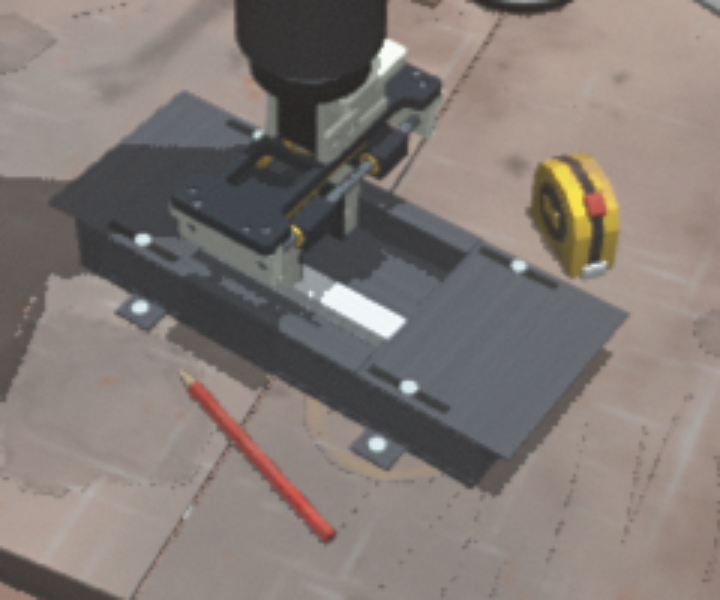

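The picture shows the fingers at about (300,270) and (350,215) entering the window, one on each side of the bar. The gripper body is clear of the cover and the tape at (575,215). I go down and grip.

```bash
python3 - <<'E'
from h import *
robot.servo_line(W(-7,8,.0135),speed=.06); print(robot.read_force().round(1))
robot.servo_line(W(-7,8,.0095),speed=.04); print(robot.read_force().round(1),robot.read_position())
robot.move_gripper(0.1); print("w",robot.read_grip_width()*88,robot.read_force().round(1),robot.read_position(),robot.read_t())
E
```

```text
[0.  0.1 0.6]
[0.3 0.5 0.2] [ 0.51896712 -0.00958077  0.00949245]
w 21.546448975836206 [0.6 0.4 1.4] [ 0.51918272 -0.00953733  0.00963867] 6.2667
```

The jaws stopped at 21.5 mm, which is the bar's width. I raise it 1.5 mm and back it toward -y, watching the force.

```bash
python3 - <<'E'
from h import *
robot.servo_line(W(-7,8,.011),speed=.03); f0=robot.read_force(); print(f0.round(1))
y=8
robot.servo_line(W(-7,-16,.011),speed=.08); y=-16; print((robot.read_force()-f0).round(1))
while y>-60:
    y-=3; robot.servo_line(W(-7,y,.011),speed=.06); f=robot.read_force()-f0; fy=f@yd; print(y,round(float(fy),1),f.round(1), (((robot.read_position()-C0)@yd)*1000).round(1))
    if fy>4: break
print(robot.read_t(),robot.read_grip_width()*88)
p,d=robot.grab_frame("scene"); cv2.imwrite("pics/a3.png",cv2.resize(p[180:380,220:460,::-1],(720,600)))
p,d=robot.grab_frame("top"); cv2.imwrite("pics/a3t.png",cv2.resize(p[180:380,200:500,::-1],(780,520)))
E
```

```text
[-0.2 -0.7 -2.5]
[-0.1  0.  -0.3]
-19 0.5 [0.3 0.5 0.4] -19.0
-22 0.8 [ 0.1  0.8 -0.1] -22.0
-25 1.2 [-0.2  1.3 -1. ] -25.1
-28 0.6 [ 0.4  0.6 -0.4] -28.2
-31 0.7 [-0.7  0.9 -1.2] -31.2
-34 0.8 [0.6 0.7 0.3] -34.2
-37 9.0 [-0.8  9.4  0.3] -35.7
8.7167 21.187776378464374
```

View pics/a3.png

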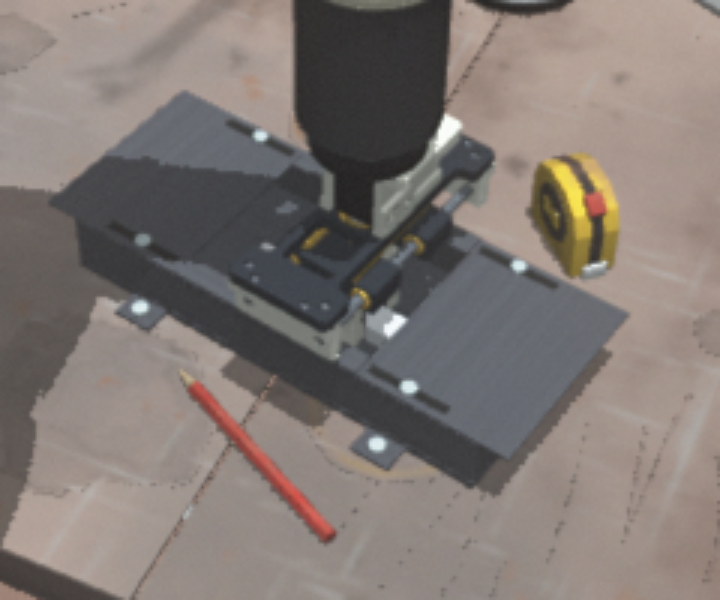

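View pics/a3t.png

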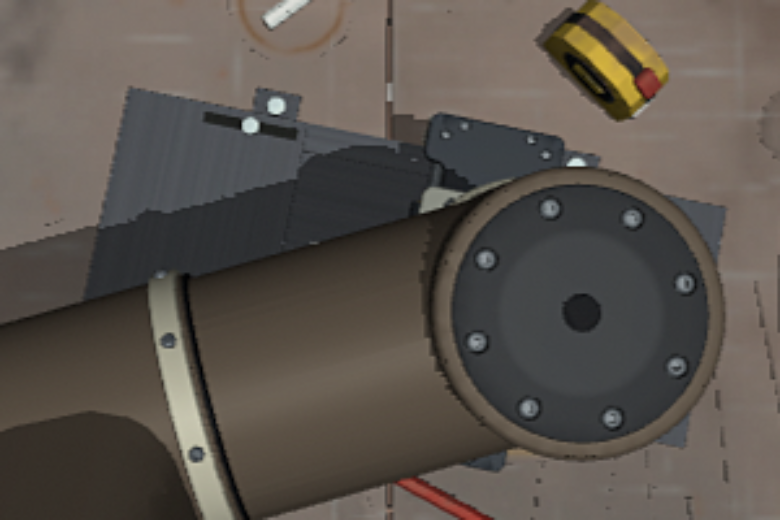

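The bar's end met the tray's -y wall at 9 N after 43.5 mm of travel. That matches the estimate and puts its +y end at local y ≈ 59, well inside the window. The picture shows that end at (385,320). Next I back off 2.5 mm and tilt the bar about its -y end in small steps.

```bash
cat >> h.py <<'E'
def tcp(By,Bz,th):
    t=np.radians(th); b=yd*np.cos(t)+zd*np.sin(t); n=-yd*np.sin(t)+zd*np.cos(t)
    return W(-7,By,Bz)+b*.1255+n*.0035
E
python3 - <<'E'
from h import *
f0=np.array([-.2,-.7,-2.5])
robot.servo_line(tcp(-158.5,.007,0),speed=.05); print((robot.read_force()-f0).round(1))
for th in(3,6,9,11.5,13.5):
    robot.servo_line(tcp(-158.5+16*np.sin(np.radians(th)),.007,th),ori=ori(th,-1),speed=.04)
    f=robot.read_force()-f0; print(th,f.round(1),robot.read_ft_torque().round(2),robot.read_t())
    if np.linalg.norm(f)>12: break
p,d=robot.grab_frame("scene"); cv2.imwrite("pics/a4.png",cv2.resize(p[180:380,220:460,::-1],(720,600)))
E
```

```text
[-0.  -0.1  0.1]
3 [0.5 1.3 0.2] [-0.11 -0.08  0.02] 9.3833
6 [ 0.1  0.5 -0.5] [-0.3  -0.06  0.01] 9.7
9 [ 0.   0.5 -0.6] [-0.57  0.06 -0.05] 10.0083
11.5 [-0.3  1.3 -0.3] [-0.73  0.04 -0.03] 10.2917
13.5 [-0.1  0.4 -0.8] [-0.84  0.09 -0.02] 10.55
```

View pics/a4.png

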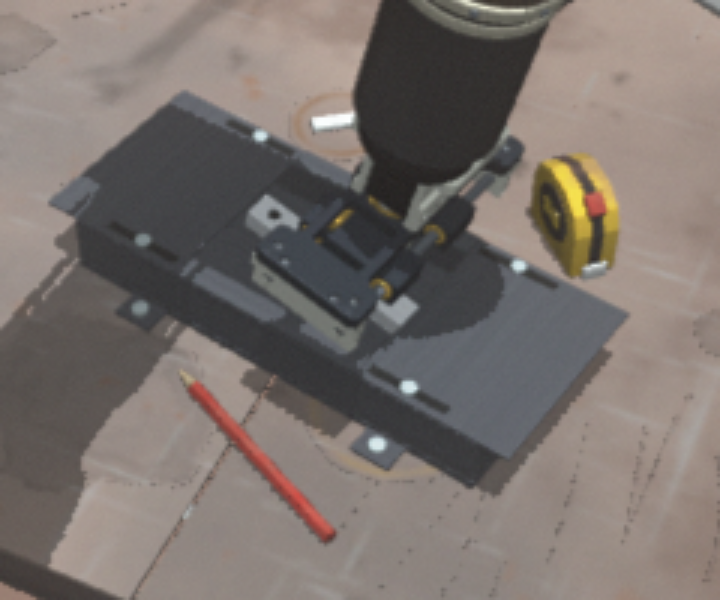

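The +y end with its hole is up through the window at (272,215), and the force is about 1 N. I check that end's height from depth, then draw along the slant.

```bash
python3 - <<'E'
from h import *
f0=np.array([-.2,-.7,-2.5])
p,d=robot.grab_frame("scene"); P=cloud("scene",d)
L=np.stack([(P-C0)@xd*1000,(P-C0)@yd*1000,P[...,2]*1000],-1)
m=np.zeros(d.shape,bool); m[240:262,300:322]=1; m&=(p.min(2)>110)
print(m.sum(),np.percentile(L[m],[2,50,98],axis=0).round(1))
th=13.5; t=np.radians(th); B0=np.array([-158.5+16*np.sin(t),.007])
ok=m.sum()>20 and np.percentile(L[m][:,2],50)>66
print("end clear",ok)
if ok:
  for s in(15,35,55,75,103):
    robot.servo_line(tcp(B0[0]+s*np.cos(t),B0[1]+.001*s*np.sin(t),th),speed=.06)
    f=robot.read_force()-f0; print(s,f.round(1),robot.read_t())
    if np.linalg.norm(f)>12: break
p,d=robot.grab_frame("scene"); cv2.imwrite("pics/a5.png",cv2.resize(p[160:380,200:464,::-1],(720,600)))
E
```

```text
108 [[-18.   23.8  65.5]
 [ -6.3  40.8  71. ]
 [  4.6  52.8  76. ]]
end clear True
15 [ 0.4  0.7 -0.5] 11.05
35 [-0.7  0.6 -0.4] 11.5333
55 [-0.6  0.8 -0.3] 12.0167
75 [ 0.3  0.7 -0.3] 12.5
103 [ 0.8  0.4 -0.3] 13.1167
```

View pics/a5.png

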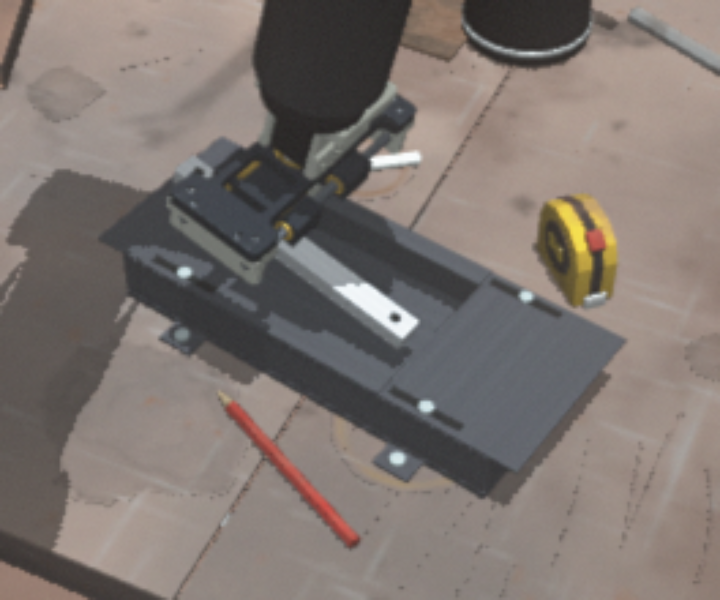

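The -y end with its hole at (395,318) is clear of the window's edge, about 20 mm inside it. I lift straight up, then level the bar.

```bash
python3 - <<'E'
from h import *
f0=np.array([-.2,-.7,-2.5])
th=13.5; t=np.radians(th); y=-158.5+16*np.sin(t)+103*np.cos(t); z=.007+.103*np.sin(t)
robot.servo_line(tcp(y,z+.03,th),speed=.07); print((robot.read_force()-f0).round(1))
robot.servo_line(tcp(y+5,.13,th),speed=.1); print((robot.read_force()-f0).round(1))
robot.servo_line(tcp(y+5,.185,0),ori=ori(0,-1),speed=.06); print((robot.read_force()-f0).round(1),robot.read_t())
robot.dwell(.5)
print(robot.read_position(),robot.read_tcp_rot().round(3).tolist(),robot.read_grip_width()*88)
for n in("scene","top"):
    p,d=robot.grab_frame(n); cv2.imwrite(f"pics/a6{n}.png",p[:,:,::-1]); np.save(f"a6{n}.npy",d)
    P=cloud(n,d); L=np.stack([(P-C0)@xd*1000,(P-C0)@yd*1000,P[...,2]*1000],-1)
    m=(abs(L[...,0]+7)<9)&(L[...,2]>180)&(L[...,2]<225)&(abs(L[...,1]-50)<125)&(p.min(2)>90)
    for lo in range(-70,180,20):
        s=m&(L[...,1]>=lo)&(L[...,1]<lo+20)
        if s.sum()>5: print(n,lo,s.sum(),np.median(L[s],0).round(1))
E
```

```text
[ 0.   0.  -0.2]
[ 0.3  0.3 -0.5]
[-0.9  1.1 -0.6] 15.1667
[0.53230276 0.05674269 0.18851066] [[-0.196, -0.981, 0.0], [-0.981, 0.196, 0.0], [-0.0, -0.0, -1.0]] 21.46255143203797
scene -70 34 [ -8.8 -51.7 194.7]
scene -50 87 [-10.2 -41.1 200.6]
scene -30 89 [ -9.1 -20.  200.8]
scene -10 83 [ -8.4   0.6 201.6]
scene 10 78 [ -8.9  20.1 201.4]
scene 30 80 [ -9.2  39.6 201.4]
scene 50 76 [ -7.7  59.7 201.7]
scene 70 13 [-1.000e-01  7.530e+01  2.015e+02]
top -50 173 [ -6.6 -41.3 200.8]
top -30 200 [ -6.9 -20.1 201. ]
top -10 19 [ -6.6  -9.1 201.3]
```

View pics/a6scene.png

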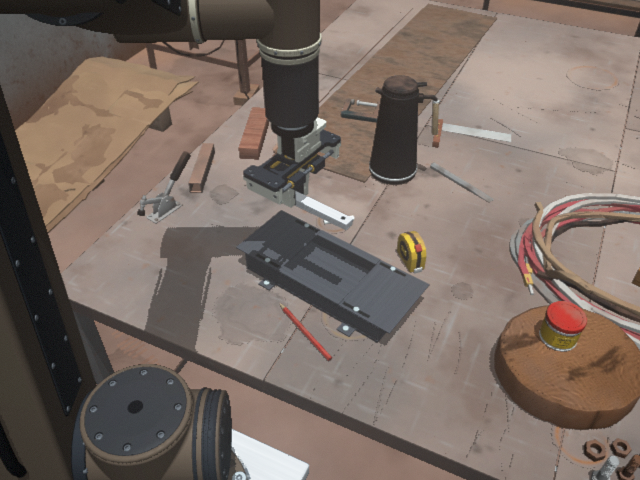

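View pics/a6top.png

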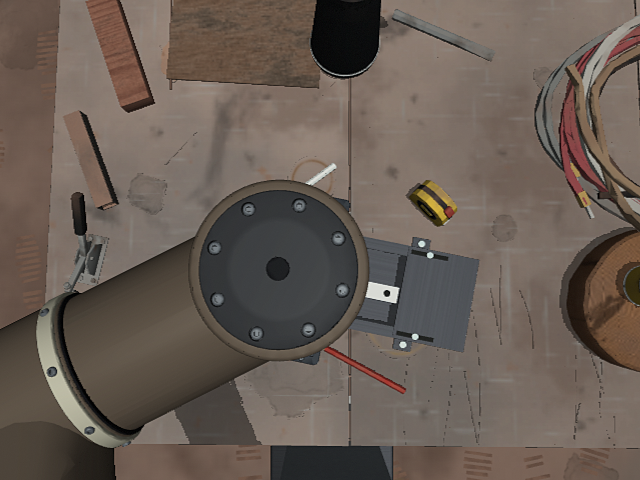

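The views show the bar held over the window with its -y end at (387,293) in the top view. It is level within about 0.5°, with its top at z ≈ 0.201. The pencil, tape and visible chalk are where they started. I hand in.

```bash
python3 - <<'E'
from h import *
print(abs(robot.read_qvel()).max(),robot.read_grip_width()*88,robot.read_t()); robot.job_done()
E
```

```text
0.10900594537754096 21.938060070688472 15.7667
the job is handed in; nothing more can be done
```

The bar is out of the tray and held level above the cover, and I handed the job in at 15.8 s.

**What I did:** I backed the bar into the -y pocket until it met the tray's end wall at about 9 N. I then tilted its +y end up 13.5° through the window, drew it out along the slant, lifted it clear and levelled it. Apart from that wall contact, the force changes stayed around 1 N.

**Last checks:**
- **Height and level:** the underside is at about 0.185 m, roughly 136 mm above the cover. The bar is level within about 0.5°.
- **Grip and rest:** the jaws are closed on 22 mm, the bar's width, and the arm is at rest.
- **Bystanders:** the pencil, tape measure and the visible part of the chalk looked unmoved. The gripper hid the rest of the chalk in the last pictures.

**What was uncertain or disagreed:**
- **Choice of end:** the cover's offset from the tray measured only about 1 mm, giving -y about 86 mm of room and +y about 84 mm. The lug and wall measurements agreed on -y as deeper, but the margin is thin. My first rough pick of the cover's corners pointed the other way by about 0.7 mm.
- **Camera bias:** the scene camera read about 2–3 mm off from the top camera, so I used the top view for position.

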